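Stand the little rolling pin in the utensil crock

TASK

Three baking tools stand upright in the dark wooden drying block. Take the small plain beech rolling pin straight up out of it and stand it on its end inside the narrow terracotta crock: lower its end well below the rim before letting go, and let it come to rest on the bottom. Leave the whisk and the red spatula standing in the block, and do not knock the crock over.

Things in the scene. Friction and masses are not known exactly. Their poses are not given: they have to be found in the camera images.
- pin: Small beech rolling pin: plain pale wood rod, 24 mm diameter, 190 mm long, about 65 g, both ends alike. It starts upright, lower 45 mm loose in a 30 mm hole of the drying block (dark wood, 80 x 230 mm, 60 mm high, fixed; three holes 85 mm apart in a row leading roughly away from the robot, floors 15 mm above the counter; tools swap holes). Origin: centre of its lower end; +z up the rod.
- crock: Narrow terracotta utensil crock, a straight round tube with a closed bottom, standing loose on the counter on the other side from the drying block (sides swap): outer diameter 62 mm, height 108 mm, wall 6 mm (50 mm opening), inner floor 8 mm above its underside, 0.6 kg. Origin: centre of its underside; +z up through the mouth.
- whisk: Bystander: small stainless steel whisk standing handle-down in another hole of the drying block, 200 mm long, handle 22 mm diameter, wire balloon on top 44 mm diameter. Origin: centre of its lower end; +z up to the balloon.
- spatula: Bystander: spatula standing handle-down in the remaining hole of the drying block, 200 mm long, brown wooden handle 22 mm diameter, flat red head on top 44 mm wide, 8 mm thick, 75 mm high. Origin: centre of its lower end; +z up to the head.
Mind the look-alikes: they are no part of the job. What is meant by the pin is not turquoise, and is the larger of those in its own colour.

How it is judged (in metres and radians):
On the way:
1. the held rolling pin's lower end is lowered at least 18 mm below the rim inside the crock (z of pin in the frame of crock below 0.09 m and horizontal distance between pin and crock below 0.025 m and contact force between pin and the fingers above 0.5 N), for 0.1 s.
At the end, for the whole second after the job is handed in: The pin is released, at rest in the crock: lower end under 20 mm above the crock's underside and within 25 mm of its axis, lean under 20 deg; crock upright (5 deg) on the counter; whisk and spatula still in the block (lower ends moved under 30 mm, lean under 15 deg) (z of pin in the frame of crock between 0 and 0.02 m and horizontal distance between pin and crock below 0.025 m and angle between pin's own z axis and vertical below 0.35 rad and linear speed of pin below 0.02 m/s and angle between crock's own z axis and vertical below 0.09 rad and height (world z) of crock below 0.01 m and distance of each of whisk, spatula from where it was at the start of the episode below 0.03 m and angle between each of whisk, spatula's own z axis and vertical below 0.26 rad); the robot touches nothing.
It fails at once if the crock is tipped by more than 25 degrees (angle between crock's own z axis and vertical above 0.44 rad).
It fails at once if the whisk is taken or knocked out of its hole (distance of whisk from where it was at the start of the episode above 0.04 m).
It fails at once if the spatula is taken or knocked out of its hole (distance of spatula from where it was at the start of the episode above 0.04 m).
It also fails if it takes over 42 s, if anything falls off the work surface, if the arm or the gripper's body presses on something with over 40 N, if the wrist force passes 120 N, or if a joint passes its speed limit or range.

ROBOT

A 6-joint arm with a two-finger parallel gripper is mounted at the origin on the work surface. World frame = base frame: x ahead of the robot, y to its left, z up, the work surface at z = 0. Lengths are in m, angles in degrees, forces in N, time in s.
With the tool pointing down it reaches from about 0.275 to 0.875 m from the base axis. Payload 12.5 kg.
Tool frame: the origin (TCP) lies on the centre line of the jaws, within the pads' length; the fingertips stand ahead of it and the grasp point (between the pads) lies 2 mm behind it (tips_ahead is the z of the fingertips in the tool frame, in m); z points along the fingers, y is the line along which they close (so a half turn about z gives the same grasp; the last joint's range is limited). The gripper opens to 85 mm and grips with 20 to 120 N. Pads are 22 mm wide; open, the fingers measure 114 mm over their backs; the gripper's body (76 mm by 85 mm) begins 54 mm behind the grasp point. The pads swing forward as they close: fully open they stand 13 mm farther back than shut.
Start: joints at [65.34, 20.094, 94.641, -0, 65.266, -4.847], TCP at [0.186, 0.517, 0.248] pointing down, gripper open.
Joint ranges: [-157.81, 157.81], [-45, 120.19], [0.68, 151.7], [-89.99, 269.99], [4.06, 180], [-164.3, 164.3]. Speed limits (degrees/s): [127.2, 127.2, 159.86, 180, 180, 180].

INTERFACE

Orientations are given as a 3x3 rotation matrix whose columns are the frame's x, y, z axes.
In Python, from workcell import move_pose, move_straight, set_joints, command_gripper, sleep, solve_ik, sense, capture, get_calibration, PlanningError, close_job, tips_ahead gives the robot as it stands. Calls block until the motion is done:
- move_pose(position, orientation): joint-space move of the TCP to a pose.
- move_straight(position, orientation=None, max_speed=0.15, f_stop=None): straight line of the TCP; orientation=None keeps the orientation; max_speed is the mean speed in m/s. With f_stop (N) it stops when the force on the tool has changed by that much, and returns True; else False.
- set_joints(angles): joint-space move.
- command_gripper(opening, force=None): opening from 0.0 (shut) to 1.0 (fully open); force is the grip in N (None keeps the last); returns when the fingers have stopped.
- sleep(seconds).
- solve_ik(position, orientation): joint angles nearest the present ones, or None.
- sense(): the state.
- capture(name): name is "scene" or "top" or "wrist"; returns the picture (480x640x3 uint8, blue, green, red); there is no depth.
- get_calibration(name): a dict with "K" (3x3 intrinsics, pixels), "camera_from_world" (4x4, takes a point from world to camera coordinates). Camera axes: x right, y up, looking along -z (the intrinsics and any distortion apply to the point x, -y, -z); pixel columns grow to the right and rows downward; lengths in m; the calibration is good to about 2 mm. A picture is of the moment at which its call begins: read the wrist's pose just before it. get_calibration takes no time and is no camera call; for the wrist camera it gives the pose at the moment of the call.
A pose or a line that the arm cannot do raises PlanningError and nothing moves.
- close_job(): hands the job in; it is judged then, once.
The state is a dict: "t": time; "joint_positions": joint angles; "qd": joint speeds; "effort": joint torques, N m; "tool_pos": TCP position; "tool_rot": TCP orientation; "force": force on the tool from outside, world axes, zero at the start; "moment": the same for the moment, N m; "finger_gap": opening from 0.0 (shut) to 1.0 (fully open); "grasp_force": force on a finger pad.
Only numpy, scipy, OpenCV 4.12 (cv2) and the standard library are available. Lean on these libraries where they do the work, as an engineer would, in place of code of your own. Each camera call takes 0.05 s, during which the arm holds its last target. There are 200 camera calls.

## Working session

There is one attempt and no reset: what is moved stays moved. The work goes in short steps, each a Python script; the robot and the scene stay as the last script left them, time stands still between calls to the robot, and variables do not carry over. Pictures are saved under pics/ and viewed, at most 10 in all, crops included, and the job is handed in when it is done.

```bash
mkdir -p pics
python3 - <<'E'
from workcell import *
import cv2,numpy as np
for n in ("scene","top"):
    cv2.imwrite(f"pics/{n}0.png",capture(n)); c=get_calibration(n); print(n,{k:np.round(v,4).tolist() if not isinstance(v,str) else v for k,v in c.items()})
s=sense();print(s["t"],tips_ahead,s["force"],s["finger_gap"])
E
```

```text
scene {'K': [[612.8726, 0.0, 304.9034], [0.0, 612.8726, 239.4392], [0.0, 0.0, 1.0]], 'camera_from_world': [[-0.7801, 0.6256, -0.0114, 0.4427], [-0.3784, -0.4571, 0.8049, 0.1434], [0.4983, 0.6322, 0.5933, -1.4185], [0.0, 0.0, 0.0, 1.0]]}
top {'K': [[462.5133, 0.0, 319.058], [0.0, 462.5133, 238.2648], [0.0, 0.0, 1.0]], 'camera_from_world': [[-0.0237, -0.9996, -0.0151, -0.0245], [0.9909, -0.0255, 0.1321, -0.5395], [-0.1324, -0.0118, 0.9911, -0.8387], [0.0, 0.0, 0.0, 1.0]]}
0.1 0.017 [0.7729086  0.04455546 0.16671018] 0.9984998171305056
```

View pics/scene0.png

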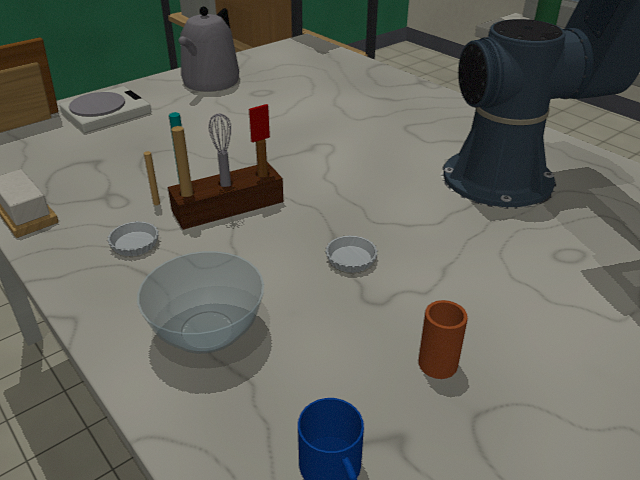

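View pics/top0.png

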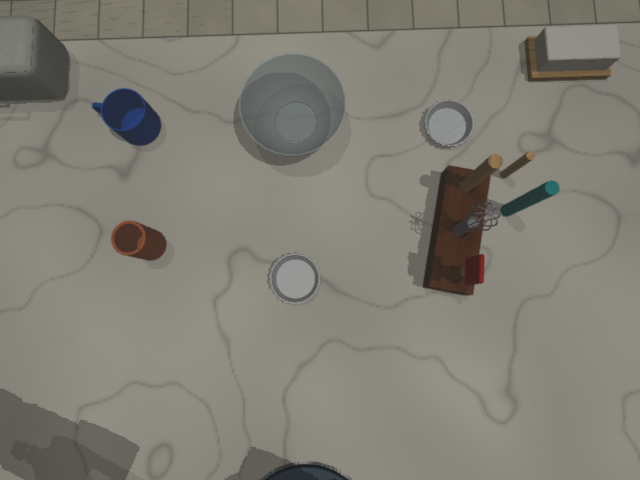

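The scene view shows the pin in the block's far hole (top end at about 179,130; top view 494,161). The thin dowel and the turquoise rod are look-alikes standing on the −y side of the block. The crock is at about (443,340) in the scene view, with its rim at (128,238) in the top view. I'll zoom in on the ends.

Run:
```python
import cv2,numpy as np
s=cv2.imread("pics/scene0.png");t=cv2.imread("pics/top0.png")
z=lambda im,x,y,w,h:cv2.resize(im[y:y+h,x:x+w],(400,300),interpolation=cv2.INTER_CUBIC)
cv2.imwrite("pics/crop.png",np.vstack([np.hstack([z(s,140,100,80,60),z(t,460,140,80,60)]),np.hstack([z(s,400,290,80,60),z(t,100,210,80,60)])]))
```

```text
(no output)
```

View pics/crop.png

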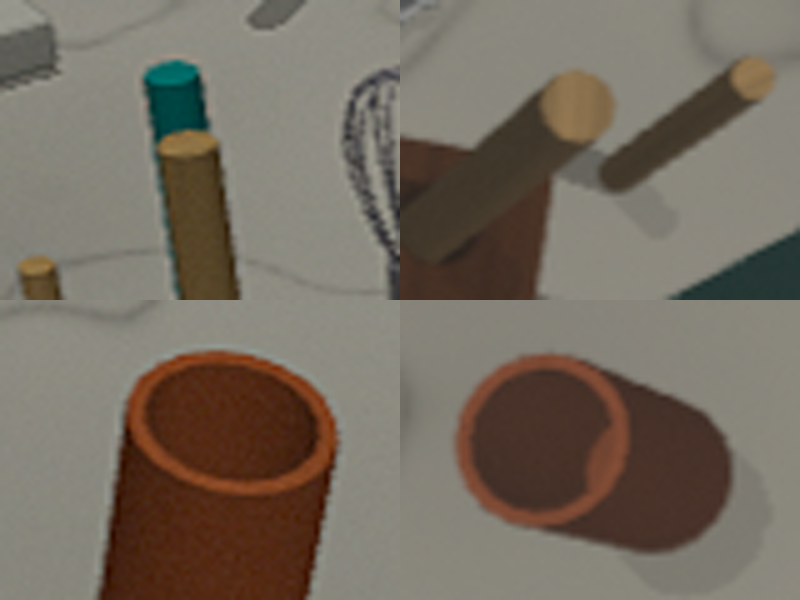

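The crop shows the pin's end face clearly in both views (scene about 177.8,128.8; top about 495.4,161.2). The crock rim shows as a full ellipse (scene about 446,314.6; top about 128.5,238). Next I refine these with masks, triangulate, and get the rod's lean from its axis line.

```bash
cat > h.py <<'E'
from workcell import *
import cv2,numpy as np
def ray(cal,px):
    M=np.array(cal["camera_from_world"]);R,t=M[:3,:3],M[:3,3];K=np.array(cal["K"])
    d=np.linalg.solve(K,[px[0],px[1],1.]);d=R.T@(d*[1,-1,-1]);return -R.T@t,d/np.linalg.norm(d)
def onz(cal,px,z): o,d=ray(cal,px);return o+d*(z-o[2])/d[2]
def tri(rs):
    A=sum(np.eye(3)-np.outer(d,d) for o,d in rs);b=sum((np.eye(3)-np.outer(d,d))@o for o,d in rs)
    p=np.linalg.solve(A,b);return p,[round(np.linalg.norm(np.cross(p-o,d))*1e3,2) for o,d in rs]
def comp(m,px):   # largest blob containing/nearest px
    n,l,s,c=cv2.connectedComponentsWithStats(m.astype(np.uint8))
    i=min((i for i in range(1,n) if s[i,4]>15),key=lambda i:np.hypot(*(np.argwhere(l==i)[:,::-1]-px).T).min())
    return (l==i).astype(np.uint8)
def ell(m):
    c=max(cv2.findContours(m,cv2.RETR_EXTERNAL,cv2.CHAIN_APPROX_NONE)[0],key=len);return cv2.fitEllipse(cv2.convexHull(c))
E
python3 - <<'E'
from h import *
s=cv2.imread("pics/scene0.png");t=cv2.imread("pics/top0.png");C={n:get_calibration(n) for n in("scene","top")}
H={"scene":cv2.cvtColor(s,cv2.COLOR_BGR2HSV),"top":cv2.cvtColor(t,cv2.COLOR_BGR2HSV)}
print([H["scene"][y,x].tolist() for x,y in((178,129),(180,145),(188,180),(427,314),(446,340))],[H["top"][y,x].tolist() for x,y in((495,161),(480,177),(475,215),(113,240),(155,240),(128,240))])
def end(n,px,vmin,hmin=8,hmax=28,smin=90):
    h=H[n];m=comp((h[...,0]>=hmin)&(h[...,0]<=hmax)&(h[...,1]>smin)&(h[...,2]>vmin),px);e=ell(m);print(n,m.sum(),np.round(e[0],1),np.round(e[1],1));return e[0]
vs=int(H["scene"][129,178,2])-int(0.5*(int(H["scene"][129,178,2])-int(H["scene"][145,180,2])))
vt=int((int(H["top"][161,495,2])+int(H["top"][177,480,2]))/2)
a=end("scene",(178,129),vs);b=end("top",(495,161),vt)
print("pin top",tri([ray(C["scene"],a),ray(C["top"],b)]), onz(C["top"],b,.205),onz(C["scene"],a,.205))
a=end("scene",(427,314),(int(H["scene"][314,427,2])+int(H["scene"][340,446,2]))//2,0,20);b=end("top",(113,240),(int(H["top"][240,113,2])+int(H["top"][240,155,2]))//2,0,20)
print("rim",tri([ray(C["scene"],a),ray(C["top"],b)]),onz(C["top"],b,.108),onz(C["scene"],a,.108))
# rod axis lines: plane through camera per view; intersect planes
N=[]
for n,px,top in(("scene",(180,145),150),("top",(485,172),(0))):
    h=H[n];m=comp((h[...,0]>=8)&(h[...,0]<=28)&(h[...,1]>70),px)
    ys,xs=np.nonzero(m);print(n,"rod",m.sum(),xs.min(),xs.max(),ys.min(),ys.max())
    if n=="scene":
        pts=[(np.mean(xs[ys==y]),y) for y in range(140,190)]
        print([(y,xs[ys==y].min(),xs[ys==y].max()) for y in (140,155,170,185)])
    vx,vy,x0,y0=cv2.fitLine(np.float32(pts if n=="scene" else np.c_[xs,ys]),cv2.DIST_L2,0,.01,.01).ravel()
    o,d1=ray(C[n],(x0,y0));_,d2=ray(C[n],(x0+30*vx,y0+30*vy));N.append(np.cross(d1,d2))
u=np.cross(N[0],N[1]);u/=np.linalg.norm(u)*np.sign(u[2]);print("axis",u)
b=(H["top"][...,0]<14)
cv2.imwrite("pics/x.png",b*255)
E
```

```text
[[18, 131, 142], [18, 133, 88], [18, 131, 78], [10, 179, 135], [9, 185, 87]] [[17, 114, 139], [17, 88, 67], [10, 88, 64], [9, 145, 118], [9, 109, 70], [9, 113, 72]]
scene 43 [177.  128.4] [ 4.6 11.5]
top 151 [494.9 161. ] [13.5 13.9]
pin top (array([ 0.62914497, -0.31395766,  0.20556306]), [np.float64(0.39), np.float64(0.39)]) [ 0.62963833 -0.3144562   0.205     ] [ 0.62850741 -0.31449174  0.205     ]
scene 273 [446. 314.] [27.5 42.3]
top 349 [128.1 237.6] [33.5 35.3]
rim (array([0.53841826, 0.29549983, 0.10659358]), [np.float64(0.87), np.float64(0.87)]) [0.53878825 0.2942183  0.108     ] [0.53894234 0.29687071 0.108     ]
scene rod 5137 168 283 126 229
[(140, np.int64(173), np.int64(265)), (155, np.int64(176), np.int64(265)), (170, np.int64(178), np.int64(275)), (185, np.int64(173), np.int64(282))]
top rod 4946 428 502 154 294
axis [0.38606642 0.10909325 0.91599748][ WARN:0@0.056] global loadsave.cpp:1063 imwrite_ Unsupported depth image for selected encoder is fallbacked to CV_8U.
```

Both heights agree with the text: pin top at 0.2056 and rim at 0.1066. Next come the lean of the pin and the positions of its neighbours.

Run:
```python
from h import *
C={n:get_calibration(n) for n in("scene","top")};I={n:cv2.cvtColor(cv2.imread(f"pics/{n}0.png"),cv2.COLOR_BGR2HSV) for n in C}
N=[]
for n,px in(("scene",(183,150)),("top",(485,172))):
    h=I[n];m=comp((h[...,0]>=14)&(h[...,0]<=24)&(h[...,1]>78),px);ys,xs=np.nonzero(m);print(n,m.sum(),xs.min(),xs.max(),ys.min(),ys.max())
    p=np.float32(np.c_[xs,ys])
    if n=="scene": p=np.float32([(np.mean(xs[ys==y]),y) for y in range(136,185)])
    vx,vy,x0,y0=cv2.fitLine(p,cv2.DIST_L2,0,.01,.01).ravel();N.append(np.cross(ray(C[n],(x0,y0))[1],ray(C[n],(x0+30*vx,y0+30*vy))[1]))
u=np.cross(*N);u/=np.linalg.norm(u)*np.sign(u[2]);print("axis",u)
for nm,px in(("dowel top",(530.5,155.8)),):print(nm,tri([ray(C["top"],px),ray(C["scene"],(147.6,153.3))]),onz(C["top"],(503,176),.0))
print("turq",tri([ray(C["top"],(552,188)),ray(C["scene"],(174.5,115))]),onz(C["top"],(507,210),0))
c=onz(C["top"],(447,170),.06),onz(C["top"],(489,180),.06),onz(C["top"],(430,288),.06),onz(C["top"],(473,294),.06);print(np.round(c,3))
print("whisk",onz(C["top"],(484,215),.19),"spat",onz(C["top"],(477,269),.205))
R=np.array(sense()["tool_rot"]);print(R.round(3))
for th in(0,30,60,90,120,150):
    a=np.radians(th);y=np.array([np.cos(a),np.sin(a),0]);z=np.array([0,0,-1.]);
    for p in((.629,-.314,.17),(.538,.295,.17)):print(th,np.round(solve_ik(p,np.c_[np.cross(y,z),y,z]),0))
```

```text
scene 817 171 194 126 197
top 658 459 502 154 192
axis [ 0.00348699 -0.00560902  0.99997819]
dowel top (array([ 0.66005354, -0.4062224 ,  0.12424329]), [np.float64(1.16), np.float64(1.16)]) [ 0.6591117  -0.40659348  0.        ]
turq (array([ 0.58738011, -0.40554719,  0.18866384]), [np.float64(1.16), np.float64(1.16)]) [ 0.5901468 -0.4092013  0.       ]
[[ 0.658 -0.28   0.06 ]
 [ 0.637 -0.356  0.06 ]
 [ 0.44  -0.236  0.06 ]
 [ 0.427 -0.313  0.06 ]]
whisk [ 0.54799012 -0.29700388  0.19      ] spat [ 0.46351433 -0.27552057  0.205     ]
[[-0.941  0.339 -0.   ]
 [ 0.339  0.941 -0.001]
 [ 0.    -0.001 -1.   ]]
0 [-30.  40.  73.  -0.  67. -30.]
0 [24. 31. 89. -0. 60. 24.]
30 [-30.  40.  73.  -0.  67. -60.]
30 [24. 31. 89. -0. 60. -6.]
60 [-30.  40.  73.  -0.  67. -90.]
60 [ 24.  31.  89.  -0.  60. -36.]
90 [ -30.   40.   73.   -0.   67. -120.]
90 [ 24.  31.  89.  -0.  60. -66.]
120 [ -30.   40.   73.   -0.   67. -150.]
120 [ 24.  31.  89.  -0.  60. -96.]AttributeError: 'NoneType' object has no attribute 'rint'

The above exception was the direct cause of the following exception:

Traceback (most recent call last):
TypeError: loop of ufunc does not support argument 0 of type NoneType which has no callable rint method
```

Everything is consistent: the pin is upright at (0.629, −0.314), and the row bears about −13°. I'll grip across the row at 77°, which keeps the fingers clear of the look-alikes roughly 0.10 m away.

```bash
cat >> h.py <<'E'
def Rt(th):
    a=np.radians(th);y=np.array([np.cos(a),np.sin(a),0]);z=np.array([0,0,-1.]);return np.c_[np.cross(y,z),y,z]
def st():
    s=sense();print("t",round(s["t"],1),"p",np.round(s["tool_pos"],4),"F",np.round(s["force"],1),"gap",round(s["finger_gap"],3),"g",np.round(s["grasp_force"],1))
E
python3 - <<'E'
from h import *
x,y=.629,-.314;R=Rt(77)
move_pose([x,y,.31],R);command_gripper(.65,40)
print(move_straight([x,y,.173],f_stop=8));st()
command_gripper(0.0,40);st()
print(move_straight([x,y,.375],max_speed=.12));st()
cv2.imwrite("pics/s1.png",capture("scene"));cv2.imwrite("pics/t1.png",capture("top"))
E
```

```text
False
t 4.9 p [ 0.6295 -0.3143  0.1742] F [ 0.2 -0.7  0.3] gap 0.649 g 0.0
t 5.3 p [ 0.6293 -0.3143  0.1738] F [-0.8 -1.3  5.2] gap 0.267 g 39.2
False
t 7.1 p [ 0.6289 -0.3139  0.3743] F [-0.7 -0.1 -0.4] gap 0.27 g 39.1
```

View pics/s1.png

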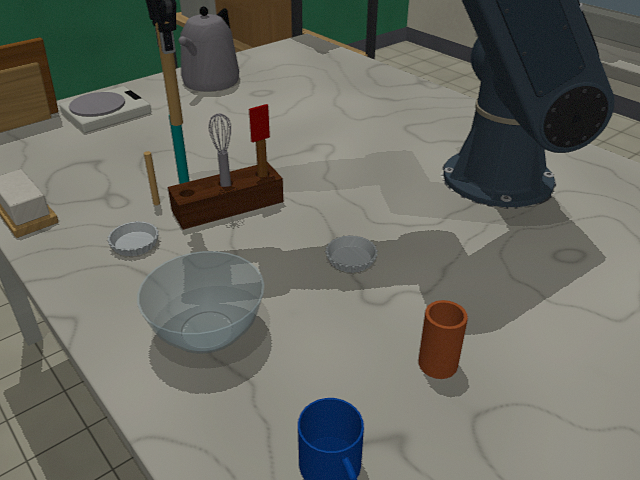

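The pin came out cleanly. It hangs upright in the gripper (lower end about 177,125 in the scene view), and the whisk and spatula are undisturbed. Next I carry it to above the crock and check the lower end's offset.

Run:
```python
from h import *
R=Rt(77);x,y=.5385,.2955
move_pose([x,y,.375],R);move_straight([x,y,.30]);sleep(.3);st()
im={n:capture(n) for n in("scene","top","wrist")};s=im["scene"];cv2.imwrite("pics/s2.png",s)
cal=get_calibration("scene");h=cv2.cvtColor(s,cv2.COLOR_BGR2HSV)
m=comp((h[...,0]>=14)&(h[...,0]<=24)&(h[...,1]>90)&(np.arange(480)[:,None]<320),(445,250));ys,xs=np.nonzero(m);print(m.sum(),xs.min(),xs.max(),ys.min(),ys.max())
for r in range(ys.min(),ys.max(),12):print(r,xs[ys==r].min(),xs[ys==r].max())
# expected pixels of vertical rod at tool xy
p=np.array(sense()["tool_pos"]);M=np.array(cal["camera_from_world"]);K=np.array(cal["K"])
for z in(.142,.2,.28):
    q=(M@[p[0],p[1],z,1])[:3]*[1,-1,-1];q=K@q;print(z,q[:2]/q[2])
z=lambda im:cv2.resize(im,(400,300))
cv2.imwrite("pics/c2.png",np.hstack([cv2.resize(s[180:400,360:530],(400,518)),cv2.resize(im["top"][150:320,60:191],(400,518))]))
```

```text
t 10.3 p [0.5387 0.2956 0.3007] F [ 0.4  0.3 -1.3] gap 0.274 g 39.2
1794 442 470 178 300
178 463 466
190 457 468
202 455 465
214 454 463
226 452 469
238 450 467
250 449 465
262 447 463
274 445 461
286 443 458
298 443 456
0.142 [448.41837814 296.04540077]
0.2 [453.78507465 264.47894482]
0.28 [461.94768628 216.46715209]
```

View pics/c2.png

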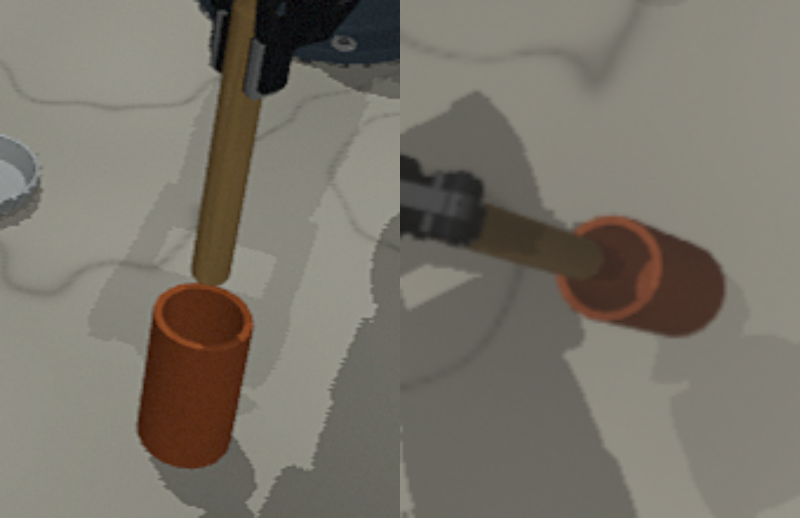

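The lower end hangs upright over the crock's mouth (scene about 450,298), within about 2 mm of the axis against a 13 mm clearance. I'll lower it gently with a force stop.

Run:
```python
from h import *
x,y=.5395,.2945
print(move_straight([x,y,.18],max_speed=.08,f_stop=8));st();sleep(.2)
print(move_straight([x,y,.160],max_speed=.02,f_stop=4));st()
cv2.imwrite("pics/s3.png",capture("scene")[150:400,330:560])
```

```text
False
t 12.1 p [0.5397 0.2946 0.1805] F [-0.1 -0.4 -0.9] gap 0.269 g 39.2
True
t 13.0 p [0.5397 0.2946 0.1668] F [-0.6 -0.1  4.7] gap 0.27 g 39.7
```

View pics/s3.png

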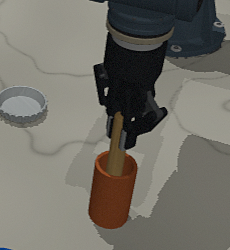

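Contact came at TCP z = 0.1668, which is where the inner floor should stop the pin. The picture shows the pin standing inside the upright crock. Now I release and retreat.

Run:
```python
from h import *
x,y=.5397,.2946
move_straight([x,y,.1672],max_speed=.01)
command_gripper(.35);command_gripper(.7);sleep(.3);st()
print(move_straight([x,y,.32],max_speed=.12,f_stop=6));st();move_pose([.40,.15,.38],Rt(77));sleep(.5);st()
cv2.imwrite("pics/s4.png",capture("scene"));t=capture("top");cv2.imwrite("pics/t4.png",t)
```

```text
t 14.3 p [0.5397 0.2946 0.1672] F [-0.6  0.6  0.9] gap 0.698 g 0.0
False
t 15.7 p [0.5395 0.2945 0.3192] F [-0.6 -0.1  0.1] gap 0.703 g 0.0
t 17.1 p [0.4001 0.1501 0.3799] F [-0.4  0.8 -0.5] gap 0.7 g 0.0
```

View pics/s4.png

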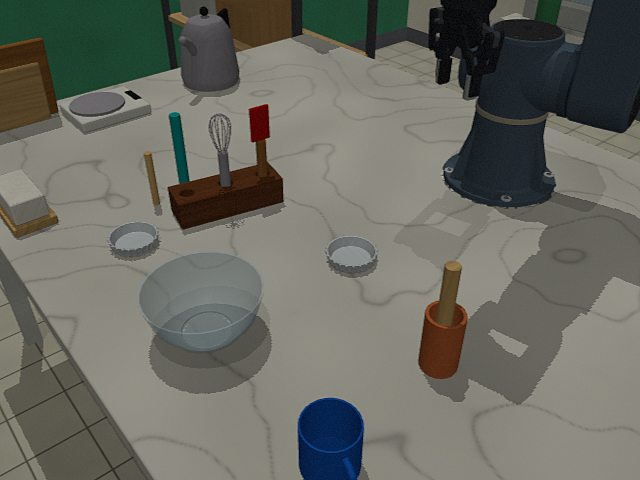

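The pin stands upright in the crock (top at 453,267), the whisk and spatula are still in the block, and the gripper is clear.

```bash
python3 -c "
from workcell import *
print(close_job())"
```

```text
the job is handed in; nothing more can be done
None
```

The pin stands released and upright in the terracotta crock, with the whisk and spatula undisturbed; the job was handed in at about 17 s of the 42 s limit, and no verdict came back.

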